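# Tilt the inspection mirror out of its hooded bin and seat it on the three-point stand

### The job

Get the framed inspection mirror out of its hooded bin: take it by the handle fin, raise the fin end so that the mirror leans, and draw it out from under the hood. Lay it flat on the open bench and let go, then, as the stand's fork leaves no room for fingers round the fin, take it afresh by its sides and lower it gently onto the three-point stand with the fin in the fork, so that it rests level on all three studs and cannot rock; leave it there and leave the yellow-lidded jar and the masking tape where they are.

Things in the scene. Friction and masses are not known exactly. Their poses are not given: they have to be found in the camera images.
- mirror_mid (a point): Centre of the loose mirror's flat black frame, half-way up: 100 (x) x 60 (y) x 14 mm thick, glass up, flat underside, 0.11 to 0.22 kg, centre of mass 8 mm towards the fin. With the fin at its +x end it reaches from x = -50 to +90 mm. x points to the fin, z out of the glass. It starts lying on the bin's floor, face up, fin at the open end.
- fin_mid (a point): Centre of the mirror's black handle fin, half-way up: 40 long (x) x 12 wide (y) x 22 mm tall, standing out from the middle of the frame's +x end, undersides flush; 70 mm along x from mirror_mid and 4 mm higher. Axes as the mirror's. It is gripped across its 12 mm.
- bin: Grey open-topped bin fixed to the bench, origin under its centre, +x (open end) roughly towards the robot. Inside 150 (x) x 76 (y) x 60 mm deep; floor and walls 4 mm (rim z = 64; side walls cut down to z = 40 for the fingers from x = 18 to 75; +x end wall full height). A 4 mm hood on the rim covers the -x end up to x = -45: about 25 mm of the mirror lies below it and cannot rise straight up.
- stand: Three-point stand fixed to the bench, origin at its underside below the seat's centre. Steel base 172 x 80 x 8 mm (x -72 to +100). Three brass studs reach z = 26 mm. Two end posts, 10 mm across, 44 mm tall, at x = -59, y = +-18 mm; fork at the +x end, roughly towards the robot. Between posts and fork the 100 mm frame has 4 mm to spare at each end.
- seat (a point): Where mirror_mid lies when the mirror is seated: 33 mm above the stand's underside. Axes as the stand's; the mirror's x axis must point along its x axis.
- fork (a point): Where fin_mid lies when seated: 70 mm along x from the seat, z = 37 mm above the stand's underside. The fork: two upright aluminium cheeks, 8 mm thick, at stand x = 54 to 78 mm, 62 mm tall in all, 18 mm apart, flared a little at the top: 3 mm to spare each side of the fin and no room for fingers round it.
- stud_1: Brass stud with a round top, 12 mm across, on the stand at x = 38, y = 0 mm (fin side). Origin: its foot on the base, 18 mm below its top.
- stud_2: The same kind of stud at x = -38, y = +20 mm on the stand.
- stud_3: The same kind of stud at x = -38, y = -20 mm on the stand.
- flux_jar: Bystander: loose small yellow-lidded flux tin, 45 mm across, 30 mm tall, origin under its centre.
- masking_tape: Bystander: loose roll of masking tape lying flat, 94 mm across, 25 mm tall, origin under its centre.
Things that resemble listed ones, but are neither listed nor needed, are in the scene too. Of the things that look like the part that bears mirror_mid, the larger one is meant.

How it is judged:
By the outcome, as a careful person would: the job done as asked, in the order asked, and still so for the second after the job is handed in, with the robot touching nothing.
It also fails if it takes over 67 s, if anything falls off the work surface, if the arm or the gripper's body presses on something with over 40 N, if the wrist force passes 120 N, or if a joint passes its speed limit or range.

### The arm

A 7-joint arm with a two-finger parallel gripper is mounted at the origin on a cart in front of the work surface, level with it; the furniture and walls round the work are solid. World frame = base frame: x ahead of the robot, y to its left, z up, the work surface at z = 0. Lengths are in m, angles in rad, forces in N, time in s.
With the tool pointing down it reaches from about 0.35 to 0.9 m from the base axis. Payload 7.2 kg.
Tool frame: the origin (TCP) lies between the finger pads; the fingertips stand 14 mm ahead of it and the grasp point (between the pads) lies 5 mm behind it; z points along the fingers, y is the line along which they close (so a half turn about z gives the same grasp; the last joint's range is limited). The gripper opens to 85 mm and grips with 20 to 120 N. Pads are 22 mm wide; open, the fingers measure 114 mm over their backs; the gripper's body (76 mm by 85 mm) begins 54 mm behind the grasp point. The pads swing forward as they close: fully open they stand 13 mm farther back than shut.
Start: joints at [-1.372, 0.411, -0.013, 1.596, 0.006, 1.134, -0.082], TCP at [0.165, 0.603, 0.214] pointing down, gripper open.
Joint ranges: [-2.95, 2.95], [-0.29, 1.99], [-1.47, 1.44], [0.14, 2.54], [-1.03, 4.17], [0.13, 1.85], [-2.86, 2.86]. Speed limits (rad/s): [2.39, 2.39, 3.01, 3.01, 3.14, 3.14, 3.14].

### API

Orientations are given as a unit quaternion [w, x, y, z].
In Python, from station import get_obs, snapshot, camera_info, hand_in gives the robot as it stands.
- The arm moves only by the tool step_arm, never from a script. Its argument "increments" is a list of rows, each a list of 3 entries, a list of its own where there are three numbers: the closure, from 0 (fully open) to 1 (shut), then the shift along the tool's x, y, z in mm, then the turn about the tool's z in degrees. In form: [[jaw, [dx, dy, dz], turn], ...]. A call has 1 to 5 rows; each row shifts and turns the commanded pose from where the row before left it, along the tool's axes as they then stand; what a row does not reach is not made up. A row lasts 1/8 s, in which the tool goes at most 62.5 mm and 10.7 degrees, less where a joint would pass 70% of its speed; a pose out of reach is approached as far as the arm can. A call is refused whole if a number of a shift passes 62.5 or a number of a turn 10.7, either way. A call with a gripper value outside its range is refused whole. The fingers move at their own pace and stop on an object; "squeeze" is the grip in N (left out, the last holds). Time passes only in rows, so rows that do not move let the fingers close. It gives the time, the measured TCP pose, the force, the opening and the grip force at its end, in the units of the state.
- get_obs(): the state, without advancing time (a new reading comes with each control period).
- snapshot(name): name is "scene" or "top"; returns (picture, depth): 480x640x3 uint8, red, green, blue; 480x640 float32, m along the optical axis (not along the pixel's ray), 0 where there is no reading.
- camera_info(name): a dict with "mtx" (3x3 intrinsics, pixels), "k1" (the pictures are not rectified: a ray, as slopes to the right and down, at radius r is drawn at 1 + k1 r^2 times it, then the intrinsics apply), "R" (3x3) and "t" (3): a world point X has camera coordinates R X + t. Camera axes: x right, y down, z forward; pixel columns grow to the right and rows downward; lengths in m; the calibration is good to about 2 mm. A picture is of the moment at which its call begins. camera_info takes no time and is no camera call.
- hand_in(): hands the job in; it is judged then, once.
The state is a dict: "clock": time; "qpos": joint angles; "joint_velocities": joint speeds; "tau": joint torques, N m; "tool_pos": TCP position; "eef_rot": TCP orientation; "wrist_force": force on the tool from outside, world axes, zero at the start; "moment": the same for the moment, N m; "gripper_width": finger opening in m; "finger_force": force on a finger pad.
Only numpy, scipy, OpenCV 4.12 (cv2) and the standard library are available. Lean on these libraries where they do the work, as an engineer would, in place of code of your own. Each camera call takes 0.05 s, during which the arm holds its last target. There are 200 camera calls.

## Working session

There is one attempt and no reset: what is moved stays moved. The work goes in short steps, Python scripts to look and compute and a tool call to move; the robot and the scene stay as the last step left them, time stands still between calls to the robot, and variables do not carry over. Pictures are saved under pics/ and viewed, at most 10 in all, crops included, and the job is handed in when it is done.

Besides the shell and the picture viewer there is one more tool, called in YAML: its name, and indented under it one key for each argument. step_arm: Moves the arm, as the interface text tells. Its arguments: {"type":"object","properties":{"increments":{"type":"array"},"squeeze":{"type":"number"}},"required":["increments"]}

```bash
ls; mkdir -p pics; python3 - <<'E'
from station import *
import cv2,numpy as np
o=get_obs();print(o)
for n in("scene","top"):
    p,d=snapshot(n);cv2.imwrite(f"pics/{n}0.png",p[:,:,::-1]);np.save(f"pics/{n}0.npy",d)
    c=camera_info(n);print(n,c)
E
```

```text
pics
{'clock': 0.0, 'qpos': array([-1.37218213,  0.41192126, -0.01274437,  1.59704861,  0.00557012,
        1.13431427, -0.0822006 ]), 'joint_velocities': array([-1.95266955e-03, -1.11982908e-03, -6.62954996e-04,  4.14097086e-06,
        1.43223352e-04,  2.63887374e-04,  1.80018697e-04]), 'tau': array([-1.57734070e-03, -6.00620842e+01,  6.81496281e-01, -2.99415100e+01,
        1.38901896e-02,  1.07503898e-02,  1.58528269e-05]), 'tool_pos': array([0.16466106, 0.60236565, 0.21363774]), 'eef_rot': array([-7.15010686e-05,  1.32991342e-01,  9.91116853e-01, -8.25219513e-04]), 'wrist_force': array([ 0.39925378, -0.55629438,  0.99229541]), 'moment': array([ 0.00675837,  0.0001455 , -0.01352696]), 'finger_force': 0.0, 'gripper_width': 0.08506025662144007}
scene {'mtx': array([[585.58589199,   0.        , 318.42204714],
       [  0.        , 585.58589199, 241.60334871],
       [  0.        ,   0.        ,   1.        ]]), 'k1': -0.10892856689881801, 'R': array([[ 0.66161765, -0.74962785, -0.01789336],
       [-0.54286923, -0.46239959, -0.70105608],
       [ 0.51725728,  0.47354483, -0.71288162]]), 't': array([-0.34353115,  0.36774385,  0.91467271])}
top {'mtx': array([[453.6356153 ,   0.        , 330.52685836],
       [  0.        , 453.6356153 , 234.61466733],
       [  0.        ,   0.        ,   1.        ]]), 'k1': 0.03907006397485151, 'R': array([[-0.00387043, -0.99995611,  0.00853208],
       [-0.9949419 ,  0.0029943 , -0.10040745],
       [ 0.10037749, -0.00887755, -0.99490982]]), 't': array([0.04816784, 0.56224286, 0.86935097])}
```

View pics/top0.png

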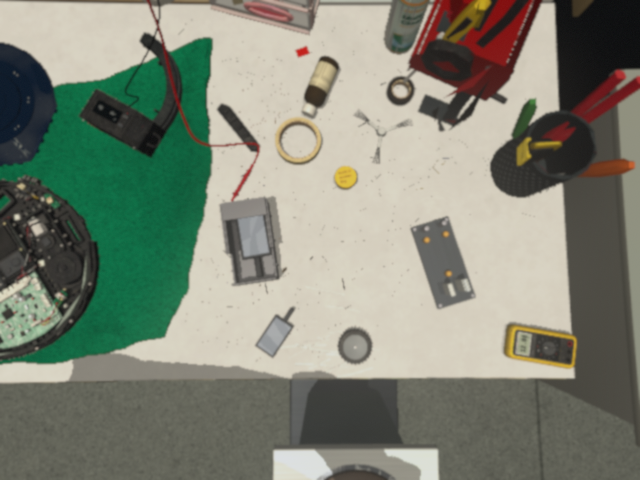

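View pics/scene0.png

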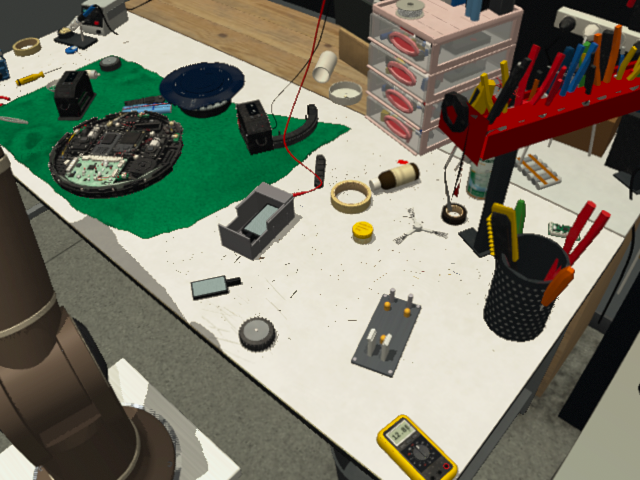

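Top view: bin at about (250,240) with its open end towards the robot. The stand is at about (443,262) with the fork at (458,288), the jar at (345,177) and the tape at (298,141). The small mirror at (277,332) is the decoy. Next I'll enlarge the crops.

```bash
cat > h.py <<'E'
import numpy as np,cv2
from station import *
def rays(n,uv):
    c=camera_info(n);K=c["mtx"]
    q=cv2.undistortPoints(np.array(uv,float).reshape(-1,1,2),K,np.array([c["k1"],0,0,0,0.])).reshape(-1,2)
    d=np.c_[q,np.ones(len(q))]@c["R"]; o=-c["R"].T@c["t"]; return o,d   # d: unit optical depth
def onz(n,uv,z):
    o,d=rays(n,uv); return o+d*((z-o[2])/d[:,2])[:,None]
def cloud(n,D,box):   # box u0,v0,u1,v1
    u,v=np.meshgrid(np.arange(box[0],box[2]),np.arange(box[1],box[3]));uv=np.c_[u.ravel(),v.ravel()]
    o,d=rays(n,uv); z=D[uv[:,1],uv[:,0]]; return uv,o+d*z[:,None],z>0
def proj(n,P):
    c=camera_info(n);return cv2.projectPoints(np.array(P,float).reshape(-1,3),cv2.Rodrigues(c["R"])[0],c["t"],c["mtx"],np.array([c["k1"],0,0,0,0.]))[0].reshape(-1,2)
E
python3 - <<'E'
from h import *
def crop(n,b,s):
    return cv2.resize(cv2.imread(f"pics/{n}0.png")[b[1]:b[3],b[0]:b[2]],None,fx=s,fy=s,interpolation=cv2.INTER_CUBIC)
a=crop("top",(210,190,290,290),5);b=crop("top",(405,210,485,310),5)
cv2.imwrite("pics/c1.png",np.hstack([a,b]))
a=crop("scene",(215,175,300,265),4);b=crop("scene",(345,280,430,380),4)
m=max(a.shape[0],b.shape[0]);a=cv2.copyMakeBorder(a,0,m-a.shape[0],0,0,0);cv2.imwrite("pics/c2.png",np.hstack([a,b]))
for n,box in(("top",(405,210,485,310)),("scene",(345,280,430,380))):
    im=cv2.imread(f"pics/{n}0.png");D=np.load(f"pics/{n}0.npy")
    hsv=cv2.cvtColor(im,cv2.COLOR_BGR2HSV);m=((hsv[...,1]>130)&(hsv[...,0]>8)&(hsv[...,0]<28)).astype(np.uint8)
    mm=np.zeros_like(m);mm[box[1]:box[3],box[0]:box[2]]=m[box[1]:box[3],box[0]:box[2]]
    k,l,s,c=cv2.connectedComponentsWithStats(mm)
    for i in range(1,k):
        if s[i,4]>5: print(n,c[i],s[i],onz(n,c[i],.024)[0],"depth",D[int(c[i][1]+.5),int(c[i][0]+.5)])
uv,P,ok=cloud("top",np.load("pics/top0.npy"),(340,290,400,320));print("bench z",np.median(P[ok,2]),P[ok,2].std())
E
```

```text
top [445.22222222 233.5       ] [443 232   5   4  18] [ 0.56435859 -0.18174995  0.024     ] depth 0.90217537
top [426.22222222 239.5       ] [424 238   5   4  18] [ 0.55249791 -0.14376464  0.024     ] depth 0.90007055
top [448.05 273.1 ] [446 271   5   5  20] [ 0.48595065 -0.18494693  0.024     ] depth 0.8948314
scene [386.6  305.86] [384 302   6   9  50] [ 0.54770987 -0.14841015  0.024     ] depth 1.1148701
scene [406.58333333 312.14583333] [404 308   6   9  48] [ 0.5600836  -0.18616177  0.024     ] depth 1.1034693
scene [381.73333333 338.4       ] [380 335   5   9  30] [ 0.48189646 -0.1868229   0.024     ] depth 1.05605
bench z 0.0004017088439734473 0.001637654539450495
```

View pics/c1.png

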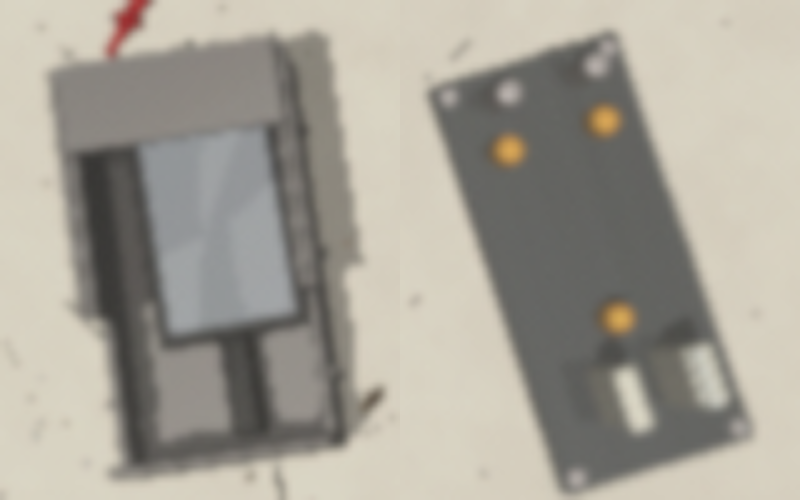

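View pics/c2.png

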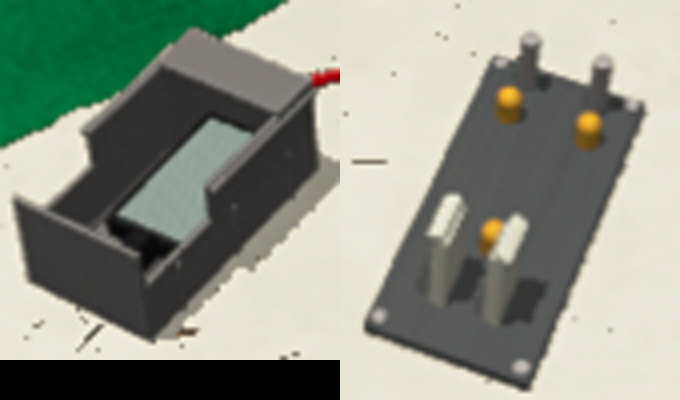

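Crops: the hood spans c1 (52,75)–(275,40). The fin is at c1 (225–265, 335–435) and the mirror is yawed only slightly. All three studs are clear, with stud spacings of 39.8 mm and 75.8 mm, which match the given sizes. Now fitting the bin and fin from depth.

```bash
python3 - <<'E'
from h import *
D=np.load("pics/top0.npy")
uv,P,ok=cloud("top",D,(212,190,292,292))
def rect(m,l):
    p=(P[m]*1000).astype(np.float32);r=cv2.minAreaRect(p[:,:2]);print(l,m.sum(),r,"zmed",np.median(p[:,2]))
z=P[:,2]
hood=ok&(z>.061)&(uv[:,1]<222);rect(hood,"hood")
rim=ok&(z>.058)&(uv[:,1]>272);rect(rim,"endwall")
# mapped clicks
def c1(l,z):
    p=np.array(l)/5+[210,190]-.4; print(np.round(onz("top",p,z)*1000,1).tolist())
c1([(52,75),(275,40),(283,122),(68,152)],.068)
c1([(137,148),(165,333),(298,312),(265,125)],.018)
c1([(163,347),(303,318)],.018)
c1([(225,338),(233,432)],.026)
c1([(118,475),(348,440)],.064)
# depth map of the fin region in mm heights
for v in range(254,280,2):
    row=(uv[:,1]==v)&(uv[:,0]>=234)&(uv[:,0]<=280);print(v,(z[row]*1000).round().astype(int).tolist())
E
```

```text
Traceback (most recent call last):
cv2.error: OpenCV(4.12.0) /io/opencv/modules/imgproc/src/convhull.cpp:143: error: (-215:Assertion failed) total >= 0 && (depth == CV_32F || depth == CV_32S) in function 'convexHull'
```

```bash
python3 - <<'E'
from h import *
D=np.load("pics/top0.npy")
uv,P,ok=cloud("top",D,(212,190,292,292))
def rect(m,l):
    p=(P[m]*1000).astype(np.float32);r=cv2.minAreaRect(np.ascontiguousarray(p[:,:2]));print(l,m.sum(),r,"zmed",np.median(p[:,2]))
z=P[:,2]
rect(ok&(z>.061)&(uv[:,1]<222),"hood")
rect(ok&(z>.054)&(uv[:,1]>272),"endwall")
def c1(l,z):
    p=np.array(l)/5+[210,190]-.4; print(np.round(onz("top",p,z)*1000,1).tolist())
c1([(52,75),(275,40),(283,122),(68,152)],.068)
c1([(137,148),(165,333),(298,312),(265,125)],.018)
c1([(163,347),(303,318)],.018)
c1([(225,338),(233,432)],.026)
c1([(118,475),(348,440)],.064)
for v in range(254,284,2):
    row=(uv[:,1]==v)&(uv[:,0]>=234)&(uv[:,0]<=280);print(v,(z[row]*1000).round().astype(int).tolist())
E
```

```text
hood 869 ((602.87451171875, 210.48500061035156), (47.38389205932617, 90.64443969726562), 7.592955112457275) zmed 67.88691
endwall 100 ((472.01318359375, 190.65284729003906), (4.005093097686768, 82.22565460205078), 8.428701400756836) zmed 63.86657
[[616.1, 255.7, 68.0], [629.5, 171.7, 68.0], [598.0, 168.3, 68.0], [586.7, 249.1, 68.0]]
[[595.0, 233.1, 18.0], [520.9, 220.8, 18.0], [529.0, 168.3, 18.0], [604.2, 182.2, 18.0]]
[[515.3, 221.5, 18.0], [526.6, 166.3, 18.0]]
[[518.4, 195.8, 26.0], [481.5, 192.2, 26.0]]
[[465.4, 229.0, 64.0], [478.0, 143.2, 64.0]]
254 [20, 9, 7, 5, 4, 4, 5, 17, 18, 14, 19, 22, 18, 18, 17, 18, 17, 20, 20, 921, 18, 19, 18, 16, 15, 19, 17, 17, 18, 18, 17, 17, 18, 18, 20, 17, 19, 16, 41, 40, 34, 21, -1, 1, -2, 0, 0]
256 [23, 13, 5, 4, 2, 921, 3, 6, 20, 14, 20, 20, 17, 16, 17, 19, 18, 17, 17, 19, 19, 16, 20, 21, 19, 19, 17, 11, 6, 4, 5, 5, 6, 5, 6, 8, 3, 4, 40, 42, 41, 23, 5, 2, 1, -2, 2]
258 [27, 15, 6, 3, 1, 5, 3, 1, 19, 19, 19, 17, 17, 19, 17, 15, 8, 7, 5, 2, 24, 28, 27, 28, 27, 27, 17, 3, 3, 4, 4, 6, 4, 5, 2, 5, 6, 5, 4, 39, 40, 29, 10, -1, -1, -1, 2]
260 [24, 1
[... 1255 characters left out ...]
 7, 38, 42, 30, 10, -1, -1]
276 [40, 40, 32, 20, 9, 4, 6, 4, 3, 4, 2, 5, 1, 3, 6, 6, 6, 3, 4, 3, 4, 2, 2, 27, 29, 27, 25, 27, 15, 4, 7, 6, 3, 5, 5, 6, 2, 3, 5, 5, 7, 40, 40, 38, 18, -2, 3]
278 [42, 40, 32, 24, 14, 5, 3, 4, 7, 7, 2, 4, 6, 6, 2, 3, 3, 2, 2, 6, 6, 4, 4, 4, 7, 3, 4, 4, 5, 4, 5, 5, 61, 64, 64, 63, 61, 64, 66, 64, 64, 66, 58, 41, 23, 5, 0]
280 [40, 40, 34, 24, 16, 1, 4, 2, 3, 3, 5, 5, 2, 5, 8, 3, 5, 4, 5, 61, 64, 65, 64, 66, 64, 65, 64, 66, 64, 63, 65, 63, 63, 62, 48, 33, 16, 0, 0, 2, -1, 1, -1, -2, 0, -1, -2]
282 [42, 40, 36, 24, 17, 7, 61, 63, 62, 63, 64, 61, 64, 65, 65, 66, 62, 65, 64, 64, 59, 47, 29, 16, 2, -1, 1, -2, 2, 0, 1, 1, 1, 0, 1, 1, 2, 0, -5, -1, 3, 2, 0, -1, 1, 0, 1]
```

```bash
cat >> h.py <<'E'
def rect(P,m,l):
    p=np.ascontiguousarray((P[m]*1000)[:,:2].astype(np.float32));r=cv2.minAreaRect(p);print(l,len(p),np.round(r[0],1),np.round(r[1],1),round(r[2],2));return p
E
python3 - <<'E'
from h import *
D=np.load("pics/top0.npy")
uv,P,ok=cloud("top",D,(212,190,292,292));z=P[:,2]
f=ok&(z>.0215)&(z<.031)&(uv[:,0]>=252)&(uv[:,0]<=263)&(uv[:,1]>=257)&(uv[:,1]<=277)
p=rect(P,f,"fin");print(p.mean(0),cv2.fitLine(p,cv2.DIST_L2,0,.01,.01).ravel())
print([ (int(v), uv[f&(uv[:,1]==v),0].min(),uv[f&(uv[:,1]==v),0].max()) for v in range(257,278)])
fr=ok&(z>.0135)&(z<.0225)&(uv[:,0]>=236)&(uv[:,0]<=271)&(uv[:,1]>=214)&(uv[:,1]<=259)
rect(P,fr,"frame")
# left edge of the frame per row, right edge
L=[];R=[]
for v in range(222,250):
    r=np.where(fr&(uv[:,1]==v))[0]; L.append(P[r[0],:2]);R.append(P[r[-1],:2])
for e in(L,R):
    a=np.array(e)*1000;l=cv2.fitLine(a.astype(np.float32),cv2.DIST_HUBER,0,.01,.01).ravel();print(l,np.degrees(np.arctan2(l[1],l[0])))
E
```

```text
fin 126 [500.3 189.4] [39.2 12.1] 8.73
[500.421   189.26393] [9.8402333e-01 1.7803945e-01 5.0042087e+02 1.8926395e+02]Traceback (most recent call last):
  File "<stdin>", line 6, in <module>
    return umr_minimum(a, axis, None, out, keepdims, initial, where)
ValueError: zero-size array to reduction operation minimum which has no identity
```

step_arm:
  increments:
    - [0.6, [0, 0, 0], -8.2]
    - [0.6, [0, 0, 0], -8.2]
    - [0.6, [0, 0, 0], -8.2]
    - [0.6, [-29, -51.3, 0], 0]
    - [0.6, [-29, -51.3, 0], 0]
  squeeze: 25

```text
clock: 0.72
tool_pos: [0.2391, 0.5098, 0.2137]
eef_rot: [-0.0, -0.082, 0.997, -0.0]
wrist_force: [1.9, -0.1, 0.3]
gripper_width: 0.0346
finger_force: 0.0
```

step_arm:
  increments:
    - [0.6, [-29, -51.3, 0], 0]
    - [0.6, [-29, -51.3, 0], 0]
    - [0.6, [-29, -51.3, 0], 0]
    - [0.6, [-29, -51.3, 0], 0]
    - [0.6, [-29, -51.3, 0], 0]

```text
clock: 1.35
tool_pos: [0.4241, 0.2796, 0.2144]
eef_rot: [-0.0, -0.081, 0.997, 0.0]
wrist_force: [0.3, 0.4, 0.0]
gripper_width: 0.0341
finger_force: 0.0
```

step_arm:
  increments:
    - [0.6, [-29, -51.3, 0], 0]
    - [0.6, [-29, -51.3, 0], 0]
    - [0.6, [0, 0, 0], 0]
    - [0.6, [0, 0, 0], 0]

```text
clock: 1.85
tool_pos: [0.4965, 0.1898, 0.2141]
eef_rot: [-0.001, -0.081, 0.997, 0.0]
wrist_force: [-0.2, -0.5, 0.2]
gripper_width: 0.0344
finger_force: 0.0
```

step_arm:
  increments:
    - [0.73, [0, -0.9, 45], -0.2]
    - [0.73, [0, 0, 45], 0]
    - [0.73, [0, 0, 54], 0]
    - [0.73, [0, 0, 0], 0]

```text
clock: 2.35
tool_pos: [0.4933, 0.189, 0.0673]
eef_rot: [-0.004, -0.084, 0.996, -0.001]
wrist_force: [0.5, 0.8, 0.3]
gripper_width: 0.0231
finger_force: 0.0
```

```bash
python3 - <<'E'
from h import *
print(get_obs()["tool_pos"],get_obs()["eef_rot"])
ims=[]
for n,b,s in(("scene",(200,140,300,260),4),("top",(205,180,305,300),4)):
    p,d=snapshot(n);np.save(f"pics/{n}1.npy",d);cv2.imwrite(f"pics/{n}1.png",p[:,:,::-1])
    ims.append(cv2.resize(p[b[1]:b[3],b[0]:b[2],::-1],None,fx=s,fy=s,interpolation=cv2.INTER_CUBIC))
cv2.imwrite("pics/c3.png",np.hstack(ims))
E
```

```text
[0.49331627 0.18903618 0.06729166] [-0.00392994 -0.08435724  0.99642709 -0.00120922]
```

View pics/c3.png

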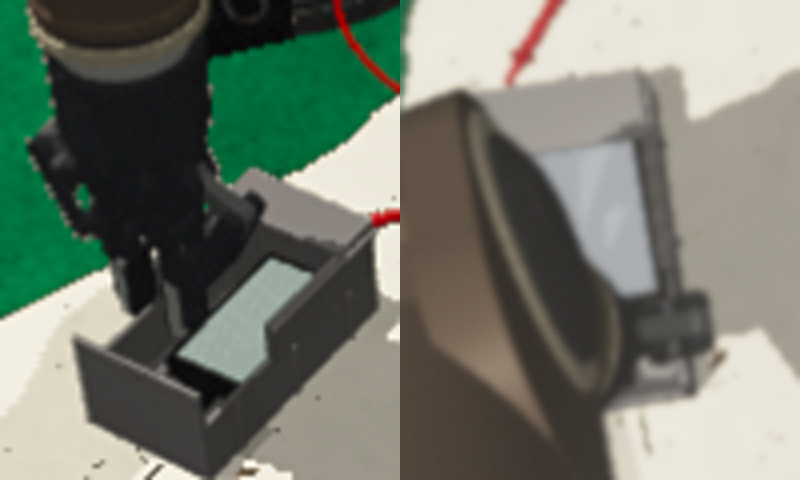

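The fingers are heading into the bin over the fin, clear of the hood and walls. I'll keep descending in small stages.

step_arm:
  increments:
    - [0.73, [0, 0, 15], 0]
    - [0.73, [0, 0, 15], 0]
    - [0.73, [0, 0, 0], 0]
    - [0.73, [0, 0, 0], 0]

```text
clock: 2.95
tool_pos: [0.4973, 0.1886, 0.0406]
eef_rot: [0.0, -0.083, 0.997, 0.0]
wrist_force: [-0.6, 0.7, -0.8]
gripper_width: 0.0228
finger_force: 0.0
```

step_arm:
  increments:
    - [0.73, [0, 0, 10], 0]
    - [0.73, [0, 0, 10], 0]
    - [0.73, [0, 0, 0], 0]
    - [0.73, [0, 0, 0], 0]

```text
clock: 3.45
tool_pos: [0.4972, 0.1886, 0.0203]
eef_rot: [-0.0, -0.083, 0.997, -0.0]
wrist_force: [0.2, 0.5, -0.1]
gripper_width: 0.0229
finger_force: 0.0
```

step_arm:
  increments:
    - [1, [0, 0, 0], 0]
    - [1, [0, 0, 0], 0]
    - [1, [0, 0, 0], 0]
    - [1, [0, 0, 0], 0]
  squeeze: 25

```text
clock: 3.95
tool_pos: [0.4972, 0.1887, 0.0206]
eef_rot: [0.0, -0.083, 0.997, 0.0]
wrist_force: [-0.3, -0.1, 0.4]
gripper_width: 0.0001
finger_force: 0.0
```

```bash
python3 - <<'E'
from h import *
ims=[]
for n,b,s in(("scene",(200,140,300,260),4),("top",(205,180,305,300),4)):
    p,d=snapshot(n);np.save(f"pics/{n}2.npy",d);cv2.imwrite(f"pics/{n}2.png",p[:,:,::-1])
    ims.append(cv2.resize(p[b[1]:b[3],b[0]:b[2],::-1],None,fx=s,fy=s,interpolation=cv2.INTER_CUBIC))
cv2.imwrite("pics/c4.png",np.hstack(ims))
E
```

```text
(no output)
```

View pics/c4.png

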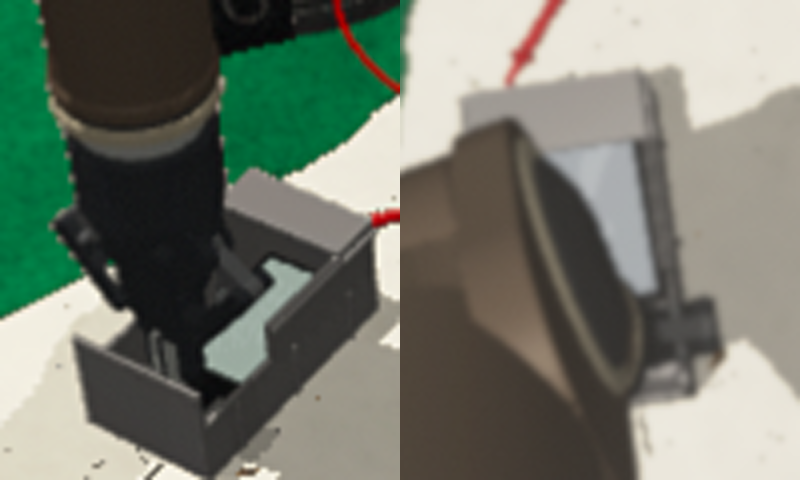

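```bash
python3 - <<'E'
from h import *
R=lambda a:np.array([[np.cos(a),-np.sin(a)],[np.sin(a),np.cos(a)]])
for l,P in(("tcp",(.4972,.1887,.0203)),("tip",(.4972,.1887,.0063)),("fin",(.5003,.1894,.026)),("fin-20",(.4806,.186,.026)),("fin+20",(.520,.1928,.026)),("wall",(.472,.1907,.064))):
    for n,b in(("scene",(200,140)),("top",(205,180))): print(l,n,((proj(n,P)[0]-b)*4+[0 if n=="scene" else 400,0]).round(0))
# nearest-to-finger depth cloud in scene
D=np.load("pics/scene2.npy");uv,P,ok=cloud("scene",D,(225,195,265,245))
for v in range(206,244,3):
    r=(uv[:,1]==v)&(uv[:,0]>=230)&(uv[:,0]<=262)
    print(v,[tuple((p*1000).round().astype(int).tolist()) for p in P[r][::3]])
E
```

```text
tcp scene [180. 400.]
tcp top [614. 352.]
tip scene [183. 418.]
tip top [618. 353.]
fin scene [183. 388.]
fin top [611. 346.]
fin-20 scene [160. 411.]
fin-20 top [617. 386.]
fin+20 scene [205. 366.]
fin+20 top [605. 306.]
wall scene [133. 365.]
wall top [595. 404.]
206 [(479, 197, 125), (484, 195, 123), (481, 181, 133), (481, 171, 139), (486, 167, 138), (491, 165, 135), (493, 158, 139), (494, 150, 142), (502, 150, 137), (503, 143, 140), (509, 141, 137)]
209 [(478, 197, 118), (481, 192, 118), (489, 192, 113), (484, 176, 126), (485, 168, 130), (490, 165, 128), (492, 158, 131), (498, 156, 128), (502, 151, 128), (502, 142, 133), (505, 137, 134)]
212 [(478, 199, 108), (479, 191, 112), (486, 190, 108), (482, 175, 120), (485, 169, 122), (490, 166, 120), (504, 174, 105), (569, 246, 16), (500, 151, 121), (500, 141, 127), (501, 133, 132)]
215 [(484, 209, 90), (486, 201, 93), (484, 189, 101), (483, 177, 110), (485, 171, 112), (492, 170, 108), (508, 181, 90), (566, 244, 11), (493, 143, 123), (494, 135, 127), (495, 127, 132)]
218 [(534, 280, 2), (483, 199, 88), (486, 193, 90), (486, 184, 95), (48
[... 860 characters left out ...]
(472, 192, 58), (475, 186, 60), (478, 180, 61), (488, 184, 51), (491, 177, 53), (495, 172, 53), (518, 191, 24), (527, 193, 16), (530, 186, 18), (533, 180, 20)]
236 [(469, 201, 45), (469, 191, 52), (469, 181, 58), (474, 177, 57), (473, 166, 65), (477, 161, 65), (503, 184, 31), (514, 188, 19), (521, 187, 15), (524, 180, 17), (514, 158, 39)]
239 [(468, 201, 37), (469, 192, 42), (471, 185, 45), (474, 179, 47), (475, 169, 53), (475, 159, 59), (477, 152, 62), (510, 185, 16), (521, 188, 6), (505, 158, 38), (512, 156, 33)]
242 [(471, 207, 22), (473, 199, 26), (470, 185, 38), (472, 178, 41), (472, 168, 47), (476, 162, 48), (476, 153, 54), (511, 187, 5), (493, 155, 39), (499, 152, 37), (506, 151, 32)]
```

```bash
python3 - <<'E'
from h import *
print(get_obs())
a=cv2.imread("pics/scene0.png");b=cv2.imread("pics/scene1.png");c=cv2.imread("pics/scene2.png")
B=(235,195,290,250)
f=lambda i:cv2.resize(i[B[1]:B[3],B[0]:B[2]],None,fx=7,fy=7,interpolation=cv2.INTER_CUBIC)[:,:]
cv2.imwrite("pics/c5.png",np.hstack([f(a),f(c)]))
for k in(0,2):
    D=np.load(f"pics/scene{k}.npy");uv,P,ok=cloud("scene",D,(240,200,285,250))
    m=ok&(abs(P[:,2]-.018)<.004)&(P[:,0]>.49)&(P[:,0]<.6)&(P[:,1]>.15)&(P[:,1]<.23)
    p=P[m]*1000;print(k,m.sum(),p.min(0),p.max(0))
    for v in (232,236,239,242):
        r=(uv[:,1]==v)&(uv[:,0]>=244)&(uv[:,0]<=262);print(v,[tuple((q*1000).round().astype(int).tolist()) for q in P[r][::2]])
E
```

```text
{'clock': 4.05, 'qpos': array([-0.54738616,  0.50836184,  0.12063682,  2.0003804 , -0.09852977,
        0.63816937,  1.37421082]), 'joint_velocities': array([ 0.00124631,  0.00073424, -0.0012988 , -0.00095063, -0.00035004,
       -0.00116692,  0.00014262]), 'tau': array([ 1.20759125e-06, -5.57535875e+01,  2.79005103e+00, -1.96099716e+01,
        9.27838788e-03,  1.24492217e-03, -4.40283270e-05]), 'tool_pos': array([0.4972511 , 0.1886486 , 0.02053844]), 'eef_rot': array([ 4.30113677e-05, -8.29422681e-02,  9.96554352e-01,  2.92691251e-05]), 'wrist_force': array([ 1.13722187, -1.2148761 , -0.31603368]), 'moment': array([ 0.02800074, -0.01243381, -0.02600712]), 'finger_force': 0.0, 'gripper_width': 0.00020974290468442355}
0 532 [494.42991266 151.934801    14.04239684] [599.59294864 229.8629519   21.96265919]
232 [(520, 218, 9), (519, 210, 14), (514, 197, 26), (516, 192, 28), (519, 189, 27), (528, 193, 18), (531, 190, 18), (532, 185, 20), (536, 183, 18), (539, 180, 18)]
236 [(477, 164, 64), (502, 190, 27), (505, 187, 27), (510, 186, 24), (514, 185, 21), (523, 189, 12), (523, 182, 17), (52
[... 416 characters left out ...]
7] [598.65073802 217.29230383  21.9790363 ]
232 [(493, 182, 51), (494, 177, 54), (500, 178, 49), (505, 179, 44), (520, 190, 26), (529, 195, 16), (531, 190, 18), (534, 187, 17), (537, 184, 17), (539, 179, 19)]
236 [(477, 164, 63), (502, 190, 27), (503, 184, 31), (510, 186, 24), (516, 187, 19), (521, 187, 15), (523, 182, 17), (525, 178, 17), (514, 158, 39), (517, 155, 38)]
239 [(476, 164, 56), (475, 156, 61), (477, 152, 62), (509, 187, 15), (512, 184, 15), (521, 188, 6), (524, 184, 5), (506, 157, 37), (512, 156, 33), (516, 155, 30)]
242 [(475, 164, 47), (474, 157, 52), (476, 153, 54), (477, 147, 57), (512, 186, 4), (493, 155, 39), (498, 154, 37), (502, 152, 34), (506, 151, 32), (515, 155, 23)]
```

View pics/c5.png

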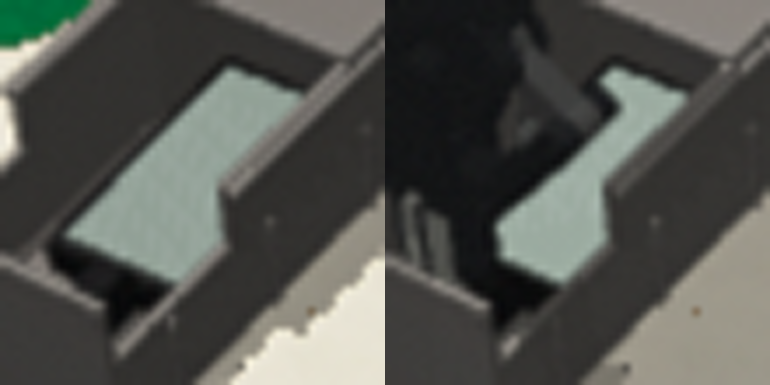

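The mirror has not moved. The fingertips seem to have closed above the fin, since the fin at about (502,190,27) is still visible beneath them. I'll measure the real tip height.

```bash
python3 - <<'E'
from h import *
D=np.load("pics/scene2.npy");D0=np.load("pics/scene0.npy");uv,P,ok=cloud("scene",D,(240,222,256,244));_,P0,_=cloud("scene",D0,(240,222,256,244))
for u in range(242,253):
    print(u,[(int(v),tuple((P[i]*1000).round().astype(int).tolist()), int(round((D[v,u]-D0[v,u])*1000))) for v in range(226,242) for i in np.where((uv[:,0]==u)&(uv[:,1]==v))[0] if D[v,u]-D0[v,u]<-.008][-3:])
for z in(.006,.02,.03,.04): print(z,proj("scene",[(x,y,z) for x in(.486,.508) for y in(.174,.203)]).round(1).tolist())
E
```

```text
242 [(232, (489, 184, 53), -64), (233, (488, 184, 51), -62), (234, (489, 186, 46), -61)]
243 [(232, (492, 185, 50), -56), (233, (487, 179, 55), -69), (234, (489, 182, 48), -60)]
244 [(233, (492, 182, 50), -54), (234, (490, 180, 49), -63), (235, (490, 181, 46), -61)]
245 [(233, (491, 177, 53), -60), (234, (493, 180, 47), -55), (235, (493, 182, 42), -25)]
246 [(233, (493, 176, 52), -54), (234, (493, 177, 48), -35), (235, (494, 179, 44), -30)]
247 [(233, (494, 174, 53), -41), (234, (494, 175, 50), -34), (235, (495, 177, 44), -25)]
248 [(232, (500, 178, 49), -33), (233, (495, 172, 53), -38), (234, (496, 174, 49), -33)]
249 [(231, (501, 176, 52), -34), (232, (501, 176, 49), -35), (233, (502, 178, 44), -28)]
250 [(230, (505, 177, 51), -48), (231, (504, 176, 49), -29), (232, (505, 179, 44), -23)]
251 []
252 []
0.006 [[246.8, 250.6], [237.5, 244.3], [254.2, 245.0], [244.9, 238.8]]
0.02 [[246.1, 246.1], [236.7, 239.7], [253.5, 240.4], [244.2, 234.2]]
0.03 [[245.6, 242.8], [236.2, 236.4], [253.1, 237.1], [243.7, 230.9]]
0.04 [[245.0, 239.4], [235.6, 233.1], [252.6, 233.8], [243.2, 227.5]]
```

step_arm:
  increments:
    - [0.73, [0, 0, 0], 0]
    - [0.73, [0, 0, 0], 0]
    - [0.73, [0, 0, 5], 0]
    - [0.73, [0, 0, 5], 0]
    - [0.73, [0, 0, 0], 0]

```text
clock: 4.68
tool_pos: [0.4968, 0.1884, 0.0099]
eef_rot: [-0.001, -0.083, 0.997, -0.0]
wrist_force: [-0.2, -0.0, -0.4]
gripper_width: 0.0228
finger_force: 0.0
```

step_arm:
  increments:
    - [0.73, [0, 0, 5], 0]
    - [0.73, [0, 0, 5], 0]
    - [0.73, [0, 0, 0], 0]

```text
clock: 5.05
tool_pos: [0.4969, 0.1885, -0.0]
eef_rot: [-0.0, -0.083, 0.997, -0.0]
wrist_force: [-0.0, -0.7, 0.5]
gripper_width: 0.0228
finger_force: 0.0
```

```bash
python3 - <<'E'
from h import *
o=get_obs();print(o["tool_pos"],o["wrist_force"])
for n in("scene","top"):
    p,d=snapshot(n);np.save(f"pics/{n}3.npy",d);cv2.imwrite(f"pics/{n}3.png",p[:,:,::-1])
D=np.load("pics/scene3.npy");D0=np.load("pics/scene0.npy")
uv,P,ok=cloud("scene",D,(236,215,262,250))
for u in range(240,257):
    print(u,[(int(v),tuple((P[i]*1000).round().astype(int).tolist())) for v in range(222,250) for i in np.where((uv[:,0]==u)&(uv[:,1]==v))[0] if D[v,u]-D0[v,u]<-.008][-2:])
b=(200,140,300,260)
cv2.imwrite("pics/c6.png",cv2.resize(cv2.imread("pics/scene3.png")[b[1]:b[3],b[0]:b[2]],None,fx=4.9,fy=4.9,interpolation=cv2.INTER_CUBIC))
E
```

```text
[ 4.96866667e-01  1.88496116e-01 -1.04374192e-05] [-0.01409405 -0.72167502  0.54201369]
240 [(232, (497, 202, 35)), (233, (496, 202, 33))]
241 [(232, (499, 201, 35)), (233, (499, 201, 32))]
242 [(233, (503, 204, 26)), (234, (501, 201, 28))]
243 [(233, (506, 204, 25)), (234, (504, 202, 24))]
244 [(227, (488, 174, 74)), (228, (487, 173, 74))]
245 [(234, (489, 175, 53)), (235, (489, 175, 50))]
246 [(235, (489, 173, 51)), (236, (487, 171, 51))]
247 [(235, (489, 169, 54)), (236, (490, 172, 48))]
248 [(236, (491, 169, 49)), (237, (490, 168, 49))]
249 [(236, (495, 170, 46)), (237, (495, 172, 41))]
250 [(239, (496, 170, 36)), (240, (495, 169, 35))]
251 [(243, (496, 168, 26)), (244, (496, 169, 22))]
252 [(242, (496, 164, 31)), (243, (496, 165, 27))]
253 [(241, (498, 163, 33)), (242, (497, 163, 31))]
254 [(240, (504, 167, 29)), (241, (502, 165, 29))]
255 [(239, (505, 165, 32)), (240, (506, 166, 28))]
256 [(239, (507, 164, 31)), (243, (-46, -521, 904))]
```

View pics/c6.png

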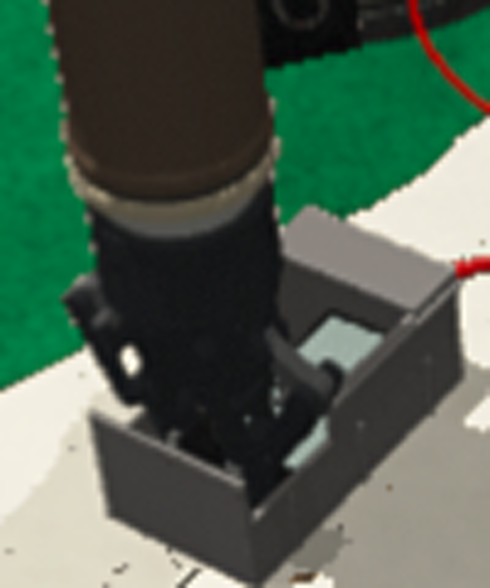

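Scene: the fingers now straddle the fin, with their tips at z ≈ 24 mm while tool_pos reads z ≈ 0. So the real tips sit about 24 mm above the reported TCP height (the statement implies 14 mm below it). I'll trust the camera and lower carefully.

step_arm:
  increments:
    - [0.73, [0, 0, 5], 0]
    - [0.73, [0, 0, 5], 0]
    - [0.73, [0, 0, 4], 0]
    - [0.73, [0, 0, 0], 0]
    - [0.73, [0, 0, 0], 0]

```text
clock: 5.78
tool_pos: [0.4971, 0.1886, -0.0127]
eef_rot: [-0.0, -0.083, 0.997, 0.0]
wrist_force: [-4.7, -1.4, 13.8]
gripper_width: 0.0231
finger_force: 6.8
```

```bash
python3 - <<'E'
from h import *
p,D=snapshot("scene");D0=np.load("pics/scene0.npy")
uv,P,ok=cloud("scene",D,(236,215,262,252))
for u in range(249,259):
    print(u,[(int(v),tuple((P[i]*1000).round().astype(int).tolist())) for v in range(222,252) for i in np.where((uv[:,0]==u)&(uv[:,1]==v))[0] if D[v,u]-D0[v,u]<-.008][-2:])
E
```

```text
249 [(236, (491, 165, 52)), (237, (492, 167, 47))]
250 [(239, (494, 167, 40)), (240, (494, 168, 36))]
251 [(243, (495, 167, 27)), (244, (494, 166, 25))]
252 [(242, (494, 162, 34)), (243, (496, 165, 28))]
253 [(242, (497, 162, 32)), (249, (483, 148, 31))]
254 [(240, (503, 165, 31)), (241, (499, 162, 33))]
255 [(239, (491, 147, 55)), (240, (504, 164, 31))]
256 [(239, (493, 147, 53)), (240, (494, 148, 49))]
257 [(238, (494, 144, 58)), (239, (494, 144, 54))]
258 [(237, (494, 140, 63)), (238, (496, 144, 56))]
```

step_arm:
  increments:
    - [0.73, [0, 0, -3.5], 0]
    - [0.73, [0, 0, 0], 0]
    - [1, [0, 0, 0], 0]
    - [1, [0, 0, 0], 0]
    - [1, [0, 0, 0], 0]
  squeeze: 25

```text
clock: 6.45
tool_pos: [0.4973, 0.1887, -0.0101]
eef_rot: [0.0, -0.083, 0.997, 0.0]
wrist_force: [0.3, 0.1, 0.7]
gripper_width: 0.0115
finger_force: 25.7
```

The fin is gripped (11.5 mm opening). The earlier contact was with the bin floor, so the tips sit about 16.5 mm above the tool_pos z reading. Raising the fin end now.

step_arm:
  increments:
    - [1, [0, 0, -5], 0]
    - [1, [0, 0, -5], 0]
    - [1, [0, 0, -5], 0]
    - [1, [0, 0, -5], 0]
    - [1, [0, 0, 0], 0]
  squeeze: 22

```text
clock: 7.08
tool_pos: [0.4975, 0.1888, 0.0105]
eef_rot: [0.0, -0.083, 0.997, 0.0]
wrist_force: [-0.4, 0.3, -1.1]
gripper_width: 0.0114
finger_force: 25.5
```

```bash
python3 - <<'E'
from h import *
o=get_obs();print(o["wrist_force"],o["moment"])
for n in("scene","top"):
    p,D=snapshot(n)
    c=(.56,.2,.02);u,v=proj(n,c)[0].astype(int)
    uv,P,ok=cloud(n,D,(u-40,v-50,u+40,v+50))
    ex=np.array([-np.cos(.1605),-np.sin(.1605)]);q=(P[:,:2]-[.5003,.1894])@ex;w=(P[:,:2]-[.5003,.1894])@np.array([-ex[1],ex[0]])
    s=ok&(abs(w)<.022)&(P[:,2]<.064)&(P[:,2]>.008)
    for a in range(-130,-10,10):
        m=s&(q>a/1000)&(q<(a+10)/1000)
        if m.sum()>4: print(n,a,m.sum(),(np.percentile(P[m,2],[20,50,80])*1000).round(1))
E
```

```text
[-0.43946821  0.28940903 -1.0957376 ] [-0.00451108  0.10011303  0.04703913]
scene -120 43 [37.6 39.3 40.6]
scene -110 51 [38.7 40.1 41.6]
scene -100 52 [38.7 39.7 41. ]
scene -90 48 [37.9 39.2 40.4]
scene -80 18 [38.1 39.7 41.1]
scene -70 9 [36.7 38.8 41.1]
scene -60 12 [38.8 40.3 40.9]
scene -50 17 [38.2 39.9 40.4]
scene -40 17 [38.4 39.4 41.1]
scene -30 36 [29.7 37.6 39.6]
top -100 75 [38.  39.  40.4]
top -90 74 [37.3 38.7 39.8]
top -80 57 [37.8 38.9 40.3]
top -70 43 [38.1 38.9 40.3]
top -60 36 [37.5 38.8 40.1]
top -50 32 [38.2 39.5 40.8]
top -40 26 [37.5 38.8 40.4]
top -30 12 [37.7 39.8 40.5]
```

The grip holds the mirror level, so it has to pivot in the pads against the hood edge. I'll continue slowly at minimum squeeze and watch the force.

step_arm:
  increments:
    - [1, [0, 0, -10], 0]
    - [1, [0, 0, -10], 0]
    - [1, [0, 0, -3], 0]
    - [1, [0, 0, -3], 0]
    - [1, [0, 0, -3], 0]
  squeeze: 20

```text
clock: 7.8
tool_pos: [0.4971, 0.1887, 0.039]
eef_rot: [-0.0, -0.083, 0.997, 0.0]
wrist_force: [1.3, 1.0, -2.9]
gripper_width: 0.0115
finger_force: 25.1
```

step_arm:
  increments:
    - [1, [0, 0, -2], 0]
    - [1, [0, 0, -2], 0]
    - [1, [0, 0, -2], 0]

```text
clock: 8.18
tool_pos: [0.4971, 0.1886, 0.045]
eef_rot: [-0.0, -0.083, 0.997, -0.0]
wrist_force: [0.6, 0.7, -2.6]
gripper_width: 0.0119
finger_force: 25.1
```

step_arm:
  increments:
    - [1, [0, 0, -4], 0]
    - [1, [0, 0, -4], 0]
    - [1, [0, 0, -4], 0]
    - [1, [0, 0, -4], 0]
    - [1, [0, 0, -4], 0]

```text
clock: 8.8
tool_pos: [0.4972, 0.1886, 0.0653]
eef_rot: [-0.0, -0.083, 0.997, -0.0]
wrist_force: [0.3, 0.1, -2.6]
gripper_width: 0.0113
finger_force: 24.9
```

step_arm:
  increments:
    - [1, [0, 0, -4], 0]
    - [1, [0, 0, -4], 0]
    - [1, [0, 0, -4], 0]
    - [1, [0, 0, 0], 0]

```text
clock: 9.3
tool_pos: [0.4971, 0.1887, 0.0773]
eef_rot: [0.0, -0.083, 0.997, 0.0]
wrist_force: [-0.9, 0.6, -2.2]
gripper_width: 0.0117
finger_force: 25.1
```

```bash
cat > lean.py <<'E'
from h import *
o=get_obs();print(o["tool_pos"],o["wrist_force"],o["moment"])
x0=o["tool_pos"][:2];w_,a,b,c=o["eef_rot"];ang=2*np.arctan2(b,a)  # tool x = angle
ex=np.array([np.cos(ang),np.sin(ang)]);print("ex",ex)
for n in("scene","top"):
    p,D=snapshot(n);cv2.imwrite(f"pics/l_{n}.png",p[:,:,::-1]);np.save(f"pics/l_{n}.npy",D)
    u,v=proj(n,[*(x0-.06*ex),.06])[0].astype(int)
    uv,P,ok=cloud(n,D,(u-60,v-60,u+60,v+60))
    im=cv2.cvtColor(p,cv2.COLOR_RGB2HSV)[uv[:,1],uv[:,0]]
    q=(P[:,:2]-x0)@ex;w=(P[:,:2]-x0)@np.array([-ex[1],ex[0]])
    bright=(im[:,2]>110)
    s=ok&(abs(w)<.02)&(q<-.02)&(q>-.13)&bright
    for t in range(-130,-20,10):
        m=s&(q>t/1000)&(q<(t+10)/1000)
        if m.sum()>4: print(n,t,m.sum(),(np.percentile(P[m,2],[20,50,80])*1000).round(1))
E
python3 lean.py
```

```text
[0.49712635 0.18867205 0.07728943] [-0.87053556  0.58152721 -2.23401287] [-0.09191522  0.29759696  0.03071562]
ex [-0.98623789 -0.16533246]
scene -130 50 [67.4 68.5 69.7]
scene -120 47 [67.1 68.6 69.8]
scene -110 59 [66.9 68.9 70.4]
scene -100 40 [65.4 67.6 68.7]
scene -90 32 [69.6 70.7 72.3]
scene -80 38 [72.6 74.1 75.8]
scene -70 29 [76.9 79.  80. ]
scene -60 32 [80.9 82.7 83.8]
scene -50 30 [68.2 86.2 87.8]
scene -40 22 [90.  91.1 92.3]
scene -30 9 [92.9 94.  95.4]
top -130 111 [66.7 68.1 69.5]
top -120 108 [67.  68.2 69.4]
top -110 111 [67.2 68.2 69.5]
top -100 94 [65.  66.8 68.2]
top -90 79 [68.6 70.1 71.5]
top -80 65 [72.1 73.7 75.1]
top -70 61 [76.4 77.7 80.1]
top -60 52 [80.8 82.  83.2]
top -50 47 [84.9 86.4 87.9]
top -40 27 [88.7 90.1 92.4]
top -30 9 [ 92.2  93.  250.8]
```

Leaning about 23°. Now drawing it out from under the hood, then lifting clear.

step_arm:
  increments:
    - [1, [9, 0, 0], 0]
    - [1, [9, 0, 0], 0]
    - [1, [9, 0, 0], 0]
    - [1, [9, 0, 0], 0]
    - [1, [9, 0, 0], 0]
  squeeze: 45

```text
clock: 10.02
tool_pos: [0.4522, 0.1811, 0.0771]
eef_rot: [0.0, -0.083, 0.997, 0.0]
wrist_force: [-0.7, 0.0, -0.9]
gripper_width: 0.0108
finger_force: 49.9
```

step_arm:
  increments:
    - [1, [0, 0, -15], 0]
    - [1, [0, 0, -20], 0]
    - [1, [0, 0, -20], 0]
    - [1, [0, 0, -20], 0]
    - [1, [0, 0, 0], 0]

```text
clock: 10.65
tool_pos: [0.4543, 0.1818, 0.1541]
eef_rot: [0.002, -0.083, 0.997, 0.001]
wrist_force: [-0.5, -0.5, -1.3]
gripper_width: 0.011
finger_force: 50.1
```

```bash
python3 lean.py
```

```text
[0.45434293 0.1817943  0.15414708] [-0.48942627 -0.511997   -1.32214323] [-0.00987295  0.08139987  0.02728114]
ex [-0.98627306 -0.16512251]
scene -130 18 [3.  4.2 5.5]
scene -120 20 [3.7 5.2 6.2]
scene -110 59 [  4.8 138.4 140.9]
scene -100 57 [  4.1 142.3 144.2]
scene -90 62 [  4.6 147.  148.4]
scene -80 63 [  4.5 149.9 152.3]
scene -70 47 [  5.2 156.  157.1]
scene -60 34 [158.8 159.8 160.4]
scene -50 34 [162.9 164.  164.9]
scene -40 27 [166.7 168.4 169.7]
scene -30 15 [170.2 171.4 171.7]
top -120 5 [133.8 134.5 134.9]
top -110 91 [136.6 137.7 139.2]
top -100 130 [140.4 141.6 143. ]
top -90 134 [144.2 145.5 147. ]
top -80 132 [148.4 149.8 151.2]
top -70 135 [151.8 153.7 155.1]
top -60 134 [156.3 157.6 159. ]
top -50 116 [160.  161.6 163.3]
top -40 73 [164.4 165.9 166.6]
top -30 30 [168.  169.1 169.9]
```

step_arm:
  increments:
    - [1, [0, 0, 0], -7.6]
    - [1, [19.5, -42, 0], 0]
    - [1, [19.5, -42, 0], 0]
    - [1, [19.5, -42, 0], 0]
    - [1, [19.5, -42, 0], 0]

```text
clock: 11.38
tool_pos: [0.4269, -0.0038, 0.1513]
eef_rot: [-0.001, -0.149, 0.989, -0.0]
wrist_force: [0.1, -0.0, -1.7]
gripper_width: 0.0109
finger_force: 50.1
```

step_arm:
  increments:
    - [1, [0, 0, 30], 0]
    - [1, [0, 0, 30], 0]
    - [1, [0, 0, 25], 0]
    - [1, [0, 0, 10], 0]
    - [1, [0, 0, 0], 0]
  squeeze: 20

```text
clock: 12.0
tool_pos: [0.4272, -0.0025, 0.0564]
eef_rot: [-0.001, -0.149, 0.989, -0.0]
wrist_force: [-0.3, -0.2, -0.4]
gripper_width: 0.0106
finger_force: 50.0
```

step_arm:
  increments:
    - [1, [0, 0, 5], 0]
    - [1, [0, 0, 5], 0]
    - [1, [0, 0, 5], 0]
    - [1, [0, 0, 5], 0]
    - [1, [0, 0, 5], 0]

```text
clock: 12.62
tool_pos: [0.4277, -0.0023, 0.0317]
eef_rot: [-0.0, -0.149, 0.989, 0.0]
wrist_force: [-0.8, -1.1, 0.8]
gripper_width: 0.0112
finger_force: 50.2
```

step_arm:
  increments:
    - [1, [0, 0, 5], 0]
    - [1, [0, 0, 5], 0]
    - [1, [0, 0, 5], 0]
    - [1, [0, 0, 5], 0]
    - [1, [0, 0, 5], 0]

```text
clock: 13.25
tool_pos: [0.4271, -0.0026, 0.0068]
eef_rot: [-0.0, -0.149, 0.989, 0.0]
wrist_force: [-4.1, -0.8, 5.8]
gripper_width: 0.011
finger_force: 50.7
```

step_arm:
  increments:
    - [1, [0, 0, 5], 0]
    - [1, [0, 0, 5], 0]
    - [1, [0, 0, 4], 0]
    - [1, [0, 0, 2], 0]
    - [1, [0, 0, 0], 0]

```text
clock: 13.88
tool_pos: [0.4276, -0.0023, -0.0091]
eef_rot: [-0.0, -0.149, 0.989, 0.0]
wrist_force: [-3.0, -1.0, 3.5]
gripper_width: 0.0106
finger_force: 50.7
```

```bash
python3 lean.py
```

```text
[ 0.42764871 -0.00234104 -0.00914937] [-3.03145277 -0.97099484  3.52404368] [-0.11108746  0.19334536  0.01582058]
ex [-0.9557225  -0.29426943]
scene -130 9 [12.4 13.1 14.4]
scene -120 59 [14.  15.1 16.5]
scene -110 58 [14.3 15.5 16.9]
scene -100 45 [14.2 15.6 17.1]
scene -90 33 [14.3 16.2 17.9]
scene -80 8 [15.6 17.1 17.6]
scene -60 16 [15.9 17.7 19.1]
scene -50 14 [16.  17.3 19.2]
scene -30 9 [-0.3  0.   1.4]
top -130 86 [-0.7  1.5 14. ]
top -120 96 [13.7 15.2 16.5]
top -110 102 [14.  15.6 17.1]
top -100 100 [14.5 15.7 17.1]
top -90 100 [14.6 16.3 17.5]
top -80 101 [15.3 16.5 18.1]
top -70 97 [15.8 17.  18.1]
top -60 60 [16.1 17.5 19.6]
top -50 26 [ 17.7  18.8 360.1]
```

step_arm:
  increments:
    - [1, [0, 0, 2], 0]
    - [1, [0, 0, 2], 0]
    - [1, [0, 0, 1], 0]
    - [1, [0, 0, 0], 0]

```text
clock: 14.48
tool_pos: [0.4277, -0.0023, -0.0137]
eef_rot: [0.0, -0.149, 0.989, 0.0]
wrist_force: [-4.6, -1.0, 12.4]
gripper_width: 0.0109
finger_force: 52.0
```

step_arm:
  increments:
    - [0.8, [0, 0, 0], 0]
    - [0.7, [0, 0, 0], 0]
    - [0.7, [0, 0, 0], 0]
    - [0.7, [0, 0, -30], 0]
    - [0.7, [0, 0, -50], 0]

```text
clock: 15.1
tool_pos: [0.4265, -0.0024, 0.0657]
eef_rot: [-0.002, -0.149, 0.989, -0.0]
wrist_force: [1.6, 0.7, -0.1]
gripper_width: 0.0257
finger_force: 0.0
```

step_arm:
  increments:
    - [0, [0, 20, -40], 0]
    - [0, [0, 50, -10], 0]
    - [0, [0, 50, 0], 0]
    - [0, [0, 50, 0], 0]
    - [0, [0, 0, 0], 0]

```text
clock: 15.72
tool_pos: [0.3767, 0.1636, 0.116]
eef_rot: [0.0, -0.152, 0.988, 0.001]
wrist_force: [0.4, -0.8, -0.3]
gripper_width: 0.0855
finger_force: 0.0
```

```bash
cat > mir.py <<'E'
from h import *
import sys
zt=float(sys.argv[1]);cx,cy=map(float,sys.argv[2:4])
o=get_obs();print(o["tool_pos"],o["eef_rot"])
for n in("scene","top"):
    p,D=snapshot(n);cv2.imwrite(f"pics/m_{n}.png",p[:,:,::-1]);np.save(f"pics/m_{n}.npy",D)
    u,v=proj(n,(cx,cy,zt))[0].astype(int)
    uv,P,ok=cloud(n,D,(u-70,v-70,u+70,v+70))
    m=ok&(abs(P[:,2]-zt)<.0048)&(np.hypot(P[:,0]-cx,P[:,1]-cy)<.1)
    M=np.zeros((480,640),np.uint8);M[uv[m,1],uv[m,0]]=1
    M=cv2.morphologyEx(M,cv2.MORPH_OPEN,np.ones((5,5),np.uint8));k,l,s,c=cv2.connectedComponentsWithStats(M);i=1+s[1:,4].argmax()
    sel=m&(l[uv[:,1],uv[:,0]]==i);rect(P,sel,n+" frame");print("z",(np.median(P[sel,2])*1000).round(1))
    A=np.c_[P[sel,:2],np.ones(sel.sum())];print("plane",np.linalg.lstsq(A,P[sel,2],rcond=None)[0][:2])
    t=ok&(abs(P[:,2]-zt-.008)<.0025)&(np.hypot(P[:,0]-cx,P[:,1]-cy)<.1)
    M[:]=0;M[uv[t,1],uv[t,0]]=1;k,l,s,c=cv2.connectedComponentsWithStats(M);i=1+s[1:,4].argmax();rect(P,t&(l[uv[:,1],uv[:,0]]==i),n+" fin?")
E
python3 mir.py .014 .50 .02
```

```text
[0.37668682 0.16355605 0.11604989] [ 1.63160759e-04 -1.51937572e-01  9.88389911e-01  5.76242676e-04]
scene frame 1057 [500.1  18.8] [103.3  61.9] 15.64
z 14.7
plane [-0.00366295  0.00719385]
scene fin? 91 [430.7  -2.1] [38.8 11.5] 15.85
top frame 1470 [497.8  19.6] [100.4  60. ] 17.37
z 14.8
plane [-8.97929201e-05  1.93631352e-03]
top fin? 105 [431.5  -1.2] [39.9 11.9] 18.17
```

The mirror lies flat on the bench, mid ≈ (498.5, 19.4), yaw 197.1°. That agrees with the tool within 1 mm. I'll refine the stand pose while moving above it for the side grasp.

step_arm:
  increments:
    - [0, [-16.5, -43.4, 0], 0]
    - [0, [-16.5, -43.4, 0], 0]
    - [0, [-16.5, -43.4, 0], 0]
    - [0, [-16.5, -43.4, 0], 0]
    - [0, [0, 0, 0], 0]

```text
clock: 16.45
tool_pos: [0.4934, 0.0084, 0.1159]
eef_rot: [0.0, -0.145, 0.989, -0.001]
wrist_force: [-0.3, 1.1, 0.3]
gripper_width: 0.0853
finger_force: 0.0
```

step_arm:
  increments:
    - [0, [0, 0, 40], 0]
    - [0, [0, 0, 40], 0]
    - [0, [0, 0, 20], 0]
    - [0, [0, 0, 0], 0]
    - [0, [0, 0, 0], 0]

```text
clock: 17.08
tool_pos: [0.4921, 0.0134, 0.0167]
eef_rot: [0.0, -0.148, 0.989, -0.0]
wrist_force: [0.1, -0.0, 1.0]
gripper_width: 0.0855
finger_force: 0.0
```

```bash
python3 - <<'E'
from h import *
for n,k in(("top","0"),("scene","0")):
    D=np.load(f"pics/{n}{k}.npy");u,v=proj(n,(.52,-.174,.008))[0].astype(int)
    uv,P,ok=cloud(n,D,(u-70,v-70,u+70,v+70));im=cv2.imread(f"pics/{n}0.png")[uv[:,1],uv[:,0]].max(1)
    m=ok&(abs(P[:,2]-.008)<.006)&(im<125)&(np.hypot(P[:,0]-.515,P[:,1]+.175)<.11)
    M=np.zeros((480,640),np.uint8);M[uv[m,1],uv[m,0]]=1;M=cv2.morphologyEx(cv2.morphologyEx(M,cv2.MORPH_CLOSE,np.ones((3,3))),cv2.MORPH_OPEN,np.ones((5,5)))
    c=max(cv2.findContours(M,0,2)[0],key=cv2.contourArea)[:,0].astype(float)
    h=(onz(n,c,.008)[:,:2]*1000).astype(np.float32);r=cv2.minAreaRect(h);print(n,r)
    b=np.array(r[0]);a=np.radians(r[2]) if r[1][0]>r[1][1] else np.radians(r[2]-90)
    e=np.array([np.cos(a),np.sin(a)]);e=e if e[0]<0 else -e
    print("yaw",np.degrees(np.arctan2(e[1],e[0])),"seat",b-14*e)
    # cheek tops, post tops via height
    for l,z0,z1 in(("cheeks",.056,.068),("posts",.040,.049)):
        t=ok&(P[:,2]>z0)&(P[:,2]<z1)&(np.hypot(P[:,0]-.515,P[:,1]+.175)<.11);M[:]=0;M[uv[t,1],uv[t,0]]=1
        kk,L,s,cc=cv2.connectedComponentsWithStats(M)
        for i in range(1,kk):
            q=t&(L[uv[:,1],uv[:,0]]==i)
            if q.sum()>3: print(l,q.sum(),(P[q]*1000).mean(0).round(1))
E
```

```text
top ((508.7547912597656, -178.28634643554688), (168.00469970703125, 77.25550079345703), 17.360328674316406)
yaw -162.6396713256836 seat [ 522.11705142 -174.10902631]
cheeks 78 [ 464.7 -208.    61.1]
cheeks 64 [ 455.7 -179.1   61.7]
posts 22 [ 584.2 -174.1   43.6]
posts 20 [ 573.3 -139.6   44.2]
posts 19 [ 463.7 -203.2   44.4]
posts 10 [ 454.1 -177.9   44. ]
scene ((507.6712341308594, -180.7012939453125), (173.0411834716797, 79.27839660644531), 17.23490333557129)
yaw -162.7650966644287 seat [ 521.04260677 -176.55323493]
cheeks 74 [ 455.  -182.2   60.3]
cheeks 66 [ 463.2 -210.3   60.8]
posts 24 [ 572.8 -143.    43.6]
posts 19 [ 584.2 -176.6   43. ]
posts 9 [ 461.  -185.4   44.9]
posts 14 [ 445.6 -186.2   45.1]
posts 17 [ 454.8 -211.8   45. ]
```

step_arm:
  increments:
    - [0, [0, 3.9, 10], 0]
    - [0, [0, 0, 12], 0]
    - [0, [0, 0, 8], 0]
    - [0, [0, 0, 4.5], 0]
    - [0, [0, 0, 0], 0]

```text
clock: 17.7
tool_pos: [0.4905, 0.0173, -0.0189]
eef_rot: [-0.0, -0.149, 0.989, -0.0]
wrist_force: [-0.1, -0.3, 0.2]
gripper_width: 0.0852
finger_force: 0.0
```

step_arm:
  increments:
    - [0.2, [0, 0, 0], 0]
    - [0.24, [0, 0, 0], 0]
    - [0.28, [0, 0, 0], 0]
    - [0.32, [0, 0, 0], 0]
  squeeze: 40

```text
clock: 18.2
tool_pos: [0.4909, 0.0174, -0.018]
eef_rot: [0.0, -0.149, 0.989, 0.0]
wrist_force: [-2.2, 0.3, 5.9]
gripper_width: 0.059
finger_force: 42.6
```

step_arm:
  increments:
    - [1, [0, 0, -5], 0]
    - [1, [0, 0, -15], 0]
    - [1, [0, 0, -30], 0]
    - [1, [0, 0, -40], 0]
    - [1, [0, 0, 0], 0]
  squeeze: 45

```text
clock: 18.82
tool_pos: [0.4929, 0.0176, 0.0749]
eef_rot: [0.003, -0.149, 0.989, 0.0]
wrist_force: [0.5, -1.0, -0.9]
gripper_width: 0.0588
finger_force: 49.5
```

step_arm:
  increments:
    - [1, [6.9, -38.7, 0], -0.2]
    - [1, [6.9, -38.7, 0], 0]
    - [1, [6.9, -38.7, 0], 0]
    - [1, [6.9, -38.7, 0], 0]
    - [1, [6.9, -38.7, 0], 0]

```text
clock: 19.45
tool_pos: [0.5148, -0.1787, 0.0711]
eef_rot: [-0.0, -0.151, 0.989, 0.0]
wrist_force: [0.0, 0.4, -0.6]
gripper_width: 0.0587
finger_force: 49.4
```

step_arm:
  increments:
    - [1, [0, 0, 0], 0]
    - [1, [0, 0, 0], 0]
    - [1, [0, 0, 0], 0]

```text
clock: 19.82
tool_pos: [0.5151, -0.1762, 0.0712]
eef_rot: [-0.0, -0.151, 0.988, 0.0]
wrist_force: [0.0, 0.4, -0.9]
gripper_width: 0.0585
finger_force: 49.4
```

```bash
cat > rel.py <<'E'
from h import *
o=get_obs();t=o["tool_pos"];_,a,b,_=o["eef_rot"];A=2*np.arctan2(b,a);ex=np.array([np.cos(A),np.sin(A)]);ey=np.array([ex[1],-ex[0]])
print(t*1000,"yaw",np.degrees(A),o["wrist_force"],o["gripper_width"],o["finger_force"])
bot=t[2]+.018
for n in("scene","top"):
    p,D=snapshot(n);cv2.imwrite(f"pics/r_{n}.png",p[:,:,::-1]);np.save(f"pics/r_{n}.npy",D)
    u,v=proj(n,[*t[:2],bot])[0].astype(int)
    uv,P,ok=cloud(n,D,(max(u-70,0),max(v-70,0),u+70,v+70))
    q=(P[:,:2]-t[:2])@ex*1000;w=(P[:,:2]-t[:2])@ey*1000;z=P[:,2]*1000-bot*1000
    for l,m in(("fin",ok&(abs(z-22)<5)&(q>38)&(q<90)&(abs(w)<14)),("frame",ok&(abs(z-14)<5)&(abs(w)<36)&(q>-66)&(q<48))):
        if m.sum()>8:
            pp=np.c_[q[m],w[m]].astype(np.float32);r=cv2.minAreaRect(pp);print(n,l,m.sum(),"q",np.percentile(q[m],[1,99]).round(1),"w",np.percentile(w[m],[2,98]).round(1),"z",np.median(z[m]).round(1),np.round(r[0],1),np.round(r[1],1))
            if l=="frame":
                C=np.c_[q[m],w[m],np.ones(m.sum())];print("  tilt",np.linalg.lstsq(C,z[m],rcond=None)[0].round(3))
    for l,z0,h in(("cheeks",62,4),("posts",44,4)):
        k=ok&(abs(P[:,2]*1000-z0)<h)&(abs(z-14)>8)&(abs(z-22)>6)&((q>30)|(q<-50))&(np.hypot(q,w)<95)
        M=np.zeros((480,640),np.uint8);M[uv[k,1],uv[k,0]]=1;nn,L,s,_=cv2.connectedComponentsWithStats(M)
        for i in range(1,nn):
            g=k&(L[uv[:,1],uv[:,0]]==i)
            if g.sum()>8: print(n,l,g.sum(),"q",q[g].min().round(1),q[g].max().round(1),"w",w[g].min().round(1),w[g].max().round(1))
E
python3 rel.py
```

```text
[ 515.09491624 -176.21425847   71.23613088] yaw 197.41138386418754 [ 0.03676519  0.35454756 -0.91699752] 0.058512971907247156 49.43024039268494
scene fin 149 q [43.1 82.7] w [-6.8  5.1] z 21.6 [60.2 -0.7] [16.2 45.8]
scene frame 1197 q [-39.3  42.9] w [-30.1  28.7] z 14.4 [-3.5  0.5] [ 69.7 101.2]
  tilt [-7.0000e-03  3.0000e-03  1.4347e+01]
scene cheeks 49 q 47.6 71.7 w 6.7 17.5
scene cheeks 58 q 46.1 70.6 w -21.3 -11.9
scene posts 10 q 68.6 71.8 w 7.1 14.3
scene posts 14 q 64.6 71.3 w -19.5 -11.4
top fin 166 q [41.  80.9] w [-6.4  6.1] z 21.9 [59.6  0.6] [44.2 15.6]
top frame 912 q [-57.3  41.6] w [-25.5  30.5] z 14.8 [-5.8  1.4] [104.3  60.4]
  tilt [ 3.0000e-03 -1.7000e-02  1.4919e+01]
top cheeks 62 q 46.3 69.7 w 9.6 19.9
top posts 20 q -71.2 -62.7 w -23.2 -14.4
top posts 21 q -70.6 -62.2 w 13.1 21.9
```

Both cameras show the mirror level and centred over the stand within about 1 mm, fin between the cheeks. I'll nudge sideways by -0.8 mm and descend.

step_arm:
  increments:
    - [1, [0, -0.8, 8], 0]
    - [1, [0, 0, 8], 0]
    - [1, [0, 0, 8], 0]
    - [1, [0, 0, 4], 0]
    - [1, [0, 0, 0], 0]

```text
clock: 20.55
tool_pos: [0.5152, -0.1784, 0.043]
eef_rot: [-0.0, -0.15, 0.989, 0.0]
wrist_force: [0.7, -0.5, -0.9]
gripper_width: 0.0588
finger_force: 49.4
```

step_arm:
  increments:
    - [1, [0, 0, 5], 0]
    - [1, [0, 0, 5], 0]
    - [1, [0, 0, 0], 0]

```text
clock: 20.92
tool_pos: [0.5151, -0.1783, 0.033]
eef_rot: [-0.0, -0.151, 0.989, 0.0]
wrist_force: [-0.1, 0.3, -1.0]
gripper_width: 0.0587
finger_force: 49.4
```

```bash
python3 rel.py
```

```text
[ 515.13695893 -178.27857713   33.02807727] yaw 197.3139786025509 [-0.085115    0.28584256 -0.95841378] 0.05868605642213609 49.43282067775726
scene fin 143 q [42.3 82.5] w [-7.   4.7] z 21.2 [62. -1.] [12.6 41.2]
scene frame 1137 q [-36.2  43. ] w [-30.5  28.7] z 14.3 [-1.9  0.6] [ 70.6 100.5]
  tilt [-1.3000e-02  1.0000e-03  1.4392e+01]
scene posts 15 q 65.8 70.7 w 9.0 16.8
scene posts 13 q 63.0 70.4 w -17.4 -9.8
top fin 168 q [41.5 80.9] w [-6.1  7. ] z 22.0 [59.5 -0. ] [44.2 17.7]
top frame 830 q [-57.4  46.3] w [-25.8  30.5] z 14.9 [-6.1  5.1] [109.   59.8]
  tilt [-0.0000e+00 -1.1000e-02  1.4847e+01]
top posts 20 q -71.9 -62.2 w -21.0 -12.8
top posts 20 q -71.3 -62.6 w 15.0 24.0
top posts 9 q 45.6 58.8 w 16.6 19.1
```

step_arm:
  increments:
    - [1, [0, 0.9, 0], 0]
    - [1, [0, 0, 5], 0]
    - [1, [0, 0, 5], 0]
    - [1, [0, 0, 5], 0]
    - [1, [0, 0, 0], 0]

```text
clock: 21.65
tool_pos: [0.5148, -0.1774, 0.0179]
eef_rot: [-0.001, -0.151, 0.989, 0.0]
wrist_force: [-0.3, 0.3, -1.1]
gripper_width: 0.0587
finger_force: 49.4
```

step_arm:
  increments:
    - [1, [0, 0, 3], 0]
    - [1, [0, 0, 2], 0]
    - [1, [0, 0, 1], 0]
    - [1, [0, 0, 0], 0]

```text
clock: 22.15
tool_pos: [0.5152, -0.1775, 0.0124]
eef_rot: [-0.0, -0.151, 0.989, 0.0]
wrist_force: [-0.1, 0.2, -0.8]
gripper_width: 0.0588
finger_force: 49.4
```

step_arm:
  increments:
    - [1, [0, 0, 1], 0]
    - [1, [0, 0, 1], 0]
    - [1, [0, 0, 1], 0]
    - [1, [0, 0, 0], 0]

```text
clock: 22.65
tool_pos: [0.5152, -0.1775, 0.0094]
eef_rot: [-0.0, -0.151, 0.989, 0.0]
wrist_force: [0.0, 0.7, -0.4]
gripper_width: 0.0587
finger_force: 49.4
```

step_arm:
  increments:
    - [1, [0, 0, 0.5], 0]
    - [1, [0, 0, 0.5], 0]
    - [1, [0, 0, 0], 0]

```text
clock: 23.02
tool_pos: [0.5152, -0.1775, 0.0084]
eef_rot: [-0.0, -0.151, 0.989, 0.0]
wrist_force: [-0.0, -0.1, -1.6]
gripper_width: 0.0584
finger_force: 49.4
```

step_arm:
  increments:
    - [1, [0, 0, 0.5], 0]
    - [1, [0, 0, 0.5], 0]
    - [1, [0, 0, 0], 0]

```text
clock: 23.4
tool_pos: [0.5153, -0.1776, 0.0078]
eef_rot: [0.0, -0.151, 0.989, 0.0]
wrist_force: [-1.9, 0.1, 4.9]
gripper_width: 0.0585
finger_force: 50.1
```

step_arm:
  increments:
    - [1, [0, 0, 0.4], 0]
    - [1, [0, 0, 0.4], 0]
    - [1, [0, 0, 0], 0]

```text
clock: 23.78
tool_pos: [0.5153, -0.1776, 0.0076]
eef_rot: [0.0, -0.15, 0.989, 0.0]
wrist_force: [-4.4, 1.3, 12.3]
gripper_width: 0.0586
finger_force: 51.0
```

step_arm:
  increments:
    - [1, [0, 0, -0.6], 0]
    - [0.27, [0, 0, 0], 0]
    - [0.2, [0, 0, 0], 0]
    - [0, [0, 0, 0], 0]
    - [0, [0, 0, 0], 0]

```text
clock: 24.4
tool_pos: [0.5152, -0.1775, 0.0072]
eef_rot: [-0.0, -0.151, 0.989, 0.0]
wrist_force: [-0.0, -0.2, -0.9]
gripper_width: 0.0853
finger_force: 0.0
```

step_arm:
  increments:
    - [0, [0, 0, -15], 0]
    - [0, [0, 0, -40], 0]
    - [0, [0, 0, -60], 0]
    - [0, [0, 0, -40], 0]
    - [0, [0, 0, 0], 0]

```text
clock: 25.02
tool_pos: [0.5174, -0.1783, 0.1668]
eef_rot: [0.004, -0.15, 0.989, -0.001]
wrist_force: [-0.4, 0.3, 0.8]
gripper_width: 0.0855
finger_force: 0.0
```

step_arm:
  increments:
    - [0, [0, 50, 0], 0]
    - [0, [0, 60, 0], 0]
    - [0, [0, 60, 0], 0]
    - [0, [0, 30, 0], 0]
    - [0, [0, 0, 0], 0]

```text
clock: 25.65
tool_pos: [0.4546, 0.0157, 0.1621]
eef_rot: [-0.0, -0.153, 0.988, 0.0]
wrist_force: [-0.3, -0.6, -0.3]
gripper_width: 0.0856
finger_force: 0.0
```

```bash
python3 mir.py .040 .522 -.1755; python3 - <<'E'
from h import *
a=cv2.imread("pics/m_scene.png");b=cv2.imread("pics/m_top.png")
f=lambda i,B:cv2.resize(i[B[1]:B[3],B[0]:B[2]],None,fx=4,fy=4,interpolation=cv2.INTER_CUBIC)
cv2.imwrite("pics/fin.png",np.hstack([f(a,(340,280,430,400)),f(b,(400,200,490,320))]))
j0=cv2.imread("pics/top0.png")[120:200,270:370].astype(int);j1=b[120:200,270:370].astype(int);print("bystander diff",abs(j0-j1).max(2).mean())
E
```

```text
[0.45460472 0.01572475 0.16209022] [-3.88995521e-04 -1.52771454e-01  9.88261398e-01  3.75850995e-04]
scene frame 1288 [ 523.9 -175.5] [100.8  61.4] 17.4
z 40.4
plane [-0.00084377  0.00239413]
scene fin? 110 [ 456.  -197.1] [39.9 12. ] 17.26
top frame 1409 [ 523.1 -175.2] [99.7 59.7] 18.83
z 40.8
plane [-0.00199438 -0.00015512]
top fin? 125 [ 456.1 -195.3] [39.4 13.7] 18.53
bystander diff 22.39925
```

View pics/fin.png

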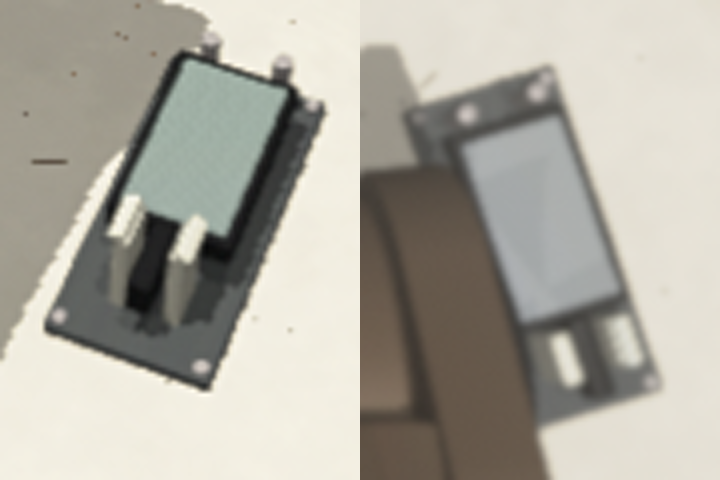

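The mirror sits level on the stand (top at z ≈ 40.5 mm, tilt under 0.3°). The fin is midway between the cheeks and the frame is clear of the posts. The image difference around the jar and tape comes from the arm and its shadow; the arm never went near them. Handing in.

```bash
python3 -c "from station import *;print(hand_in())"
```

```text
the job is handed in; nothing more can be done
None
```

The mirror is out of the bin and resting level on all three studs with its fin in the fork, the gripper is clear of it, and the job was handed in at about 26 s; I kept the arm away from the jar and tape but did not re-measure where they are.

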